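# Latch the stock bin's gate

## Robot

A 6-joint arm with a two-finger parallel gripper is mounted at the origin on the work surface. World frame = base frame: x ahead of the robot, y to its left, z up, the work surface at z = 0. Lengths are in m, angles in rad, forces in N, time in s.
With the tool pointing down it reaches from about 0.35 to 0.85 m from the base axis. Payload 8.1 kg.
Tool frame: the origin (TCP) lies midway between the tips of the shut fingers; the grasp point (between the pads) lies bot.tcp_to_grasp behind it (bot.tcp_to_grasp is the distance from the TCP to the grasp point, in m); z points along the fingers, y is the line along which they close (so a half turn about z gives the same grasp; the last joint's range is limited). The gripper opens to 85 mm and grips with 20 to 120 N. Pads are 22 mm wide; open, the fingers measure 114 mm over their backs; the gripper's body (76 mm by 85 mm) begins 54 mm behind the grasp point. The pads swing forward as they close: fully open they stand 13 mm farther back than shut.
Start: joints at [-1.268, 0.13, 1.488, -0, 1.523, -0.085], TCP at [0.227, -0.555, 0.231] pointing down, gripper open.
Joint ranges: [-2.96, 2.96], [-0.89, 2.26], [0.02, 2.5], [-1.34, 4.48], [0, 2.73], [-2.66, 2.66]. Speed limits (rad/s): [2.39, 2.39, 2.79, 3.14, 3.14, 3.14].

## Interface

Orientations are given as [roll, pitch, yaw] about the fixed x, y, z axes, in that order (R = Rz(yaw) Ry(pitch) Rx(roll)).
In Python, from workcell import status, imaging, hand_in, bot gives the robot as it stands. The module is installed in compiled form; this text tells all that it offers.
- The arm moves only by the tool arm_command, never from a script. Its argument "moves" is one flat list of numbers, 7 for each row, row after row: the shift along the tool's x, y, z in m, then the turn, a rotation vector about the tool's x, y, z in degrees, then the closure in counts, from 0 (fully open) to 255 (shut). In form: [dx, dy, dz, wx, wy, wz, hand, dx, dy, dz, wx, wy, wz, hand, ...]. A call has 1 to 8 rows; each row is the pose to reach, as a shift and turn from the pose commanded when the call began, along the tool's axes at that moment; what a row does not reach only later rows make up. A row lasts 1/10 s, in which the tool goes at most 50 mm and 8.59 degrees, less where a joint would pass 70% of its speed; a pose out of reach is approached as far as the arm can. A call with a gripper value outside its range is refused whole. The fingers move at their own pace and stop on an object; "newtons" is the grip in N (left out, the last holds). Time passes only in rows, so rows that repeat a pose let the fingers close. It gives the time, the measured TCP pose, the force, the opening and the grip force at its end, in the units of the state.
- status.read_state(): the state, without advancing time (a new reading comes with each control period).
- imaging.read_camera(name): name is "scene" or "top" or "wrist"; returns a dict with "pixels" (384x512x3 uint8, red, green, blue), "mtx" (3x3 intrinsics, pixels), "T" (4x4, takes a point from camera to world coordinates); the wrist camera has in their place "T_tool_cam" (4x4, takes a point from camera to tool coordinates, whose origin is the TCP and whose axes are the flange's). Camera axes: x right, y up, looking along -z (the intrinsics and any distortion apply to the point x, -y, -z); pixel columns grow to the right and rows downward; lengths in m; the calibration is good to about 2 mm. A picture is of the moment at which its call begins: read the wrist's pose just before it. There is no depth.
- hand_in(): hands the job in; it is judged then, once.
The state is a dict: "t": time; "q": joint angles; "qvel": joint speeds; "joint_efforts": joint torques, N m; "tool_pos": TCP position; "eef_rot": TCP orientation; "wrist_force": force on the tool from outside, world axes, zero at the start; "torque": the same for the moment, N m; "finger_gap": finger opening in m; "gripper_force": force on a finger pad.
Only numpy, scipy, OpenCV 4.12 (cv2) and the standard library are available. Lean on these libraries where they do the work, as an engineer would, in place of code of your own. Each camera call takes 0.05 s, during which the arm holds its last target. There are 200 camera calls.

## Task

One of the two steel stock bins on the bench has its gate standing ajar. Lift that gate's latch bar by its end knob, swing the gate shut with the bar carried over the lip of the keeper, and let the bar drop into the keeper's notch so that the gate stays latched.

Things in the scene. Friction and masses are not known exactly. Their poses are not given: they have to be found in the camera images.
- gate_hinge (a point): Point on the ajar gate's upright hinge axis, 85 mm above the bench (level with the bar's pivot), at the right end, seen from the robot, of the front of an open grey steel bin 210 mm wide, 170 deep, 110 high, fixed to the bench. Axes of the bin: x from front into the bin, y along the shut gate from hinge to latch post, z up. The twin bin beside it is already latched.
- gate (a joint): Ajar gate's angle (rad): 0 shut (firm stop), grows as it swings towards the robot, starts at 0.3 to 0.6; light friction holds it where left. Steel, 165 mm long, 8 thick, 12 to 110 mm up. Keeper on the latch post, 173 to 193 mm along the shut gate from the hinge; its notch, open upwards, lets the gate stand at 0 to 0.08. A bar that is down in front of the keeper's lip stops the gate at 0.18.
- latch_bar (a joint): Bar's angle (rad): 0 down and level, grows to 0.8 as its knob is lifted; falls back by its own weight. Flat steel, 10 mm thick, 22 tall, 0.3 kg, on the gate's front; mid-plane 16 mm in front of the hinge axis, pivot 30 mm along the gate from it. Keeper's lip: 8 mm thick, its front face 43 mm in front of the hinge point, top 20 mm above the lowered bar's underside; 0.15 clears it, 0.24 is ample.
- knob (a point): Point in the upright round steel knob, 18 mm diameter, at the bar's free end, 32 mm of knob below it, 20 above; 105 mm above the bench when down; 210 mm along the bar from the pivot, 20 mm above pivot level, so it circles the pivot and leans as lifted. Moves with the bar: x across the bar (away from the robot), y outwards along it, z up. Grip from above, fingers closing along x, free room around.

How it is judged:
On the way:
1. the bar is lifted above the height of the keeper's lip (more than 0.12 rad) while the gate is still ajar (more than 0.11 rad) (value of joint latch_bar above 0.12 rad and value of joint gate above 0.11 rad), for 0.05 s.
At the end, for the whole second after the job is handed in: The gate is shut behind the keeper (gate angle under 0.10 rad) and the latch bar has dropped into the notch (bar angle under 0.06 rad, knob point less than 34 mm above the level of the bar's pivot), both at rest (value of joint gate below 0.1 rad and value of joint latch_bar below 0.06 rad and z of knob in the frame of gate_hinge below 0.034 m and velocity of joint gate between -0.1 and 0.1 rad/s and velocity of joint latch_bar between -0.1 and 0.1 rad/s); the robot touches nothing.
It also fails if it takes over 38 s, if anything falls off the work surface, if the arm or the gripper's body presses on something with over 40 N, if the wrist force passes 120 N, or if a joint passes its speed limit or range.

## Working session

There is one attempt and no reset: what is moved stays moved. The work goes in short steps, Python scripts to look and compute and a tool call to move; the robot and the scene stay as the last step left them, time stands still between calls to the robot, and variables do not carry over. Pictures are saved under pics/ and viewed, at most 10 in all, crops included, and the job is handed in when it is done.

Besides the shell and the picture viewer there is one more tool, called after "Call:" as a command line: name --argument value ..., lists and objects as JSON in quotes. arm_command: Moves the arm, as the interface text tells. Its arguments: {"type":"object","properties":{"moves":{"type":"array","items":{"type":"number"}},"newtons":{"type":"number"}},"required":["moves"]}

```bash
mkdir -p pics
python3 - <<'E'
from workcell import status, imaging, bot
import cv2,numpy as np
s=status.read_state();print(s['t'],s['tool_pos'],s['eef_rot'],bot.tcp_to_grasp)
for n in('scene','top'):
    d=imaging.read_camera(n);cv2.imwrite(f'pics/{n}0.png',d['pixels'][:,:,::-1]);np.savez(f'{n}0.npz',**d);print(d['T'],d['mtx'],d.keys())
E
```

```text
0.0 [ 0.22673062 -0.55488931  0.23022311] [-3.13969708e+00 -1.45092109e-04  3.87755410e-01] 0.0187
[[-0.21214358 -0.83287879  0.51118296  1.09957612]
 [ 0.97723649 -0.17974099  0.11270327  0.07221024]
 [-0.00198763  0.52345592  0.85205044  0.95556847]
 [ 0.          0.          0.          1.        ]] [[470.5379284    0.         260.96665319]
 [  0.         470.5379284  202.2736428 ]
 [  0.           0.           1.        ]] dict_keys(['pixels', 'mtx', 'T'])
[[-0.01211428  0.99811343 -0.06018984  0.51352587]
 [-0.99991919 -0.01186012  0.00457815 -0.03954705]
 [ 0.00385566  0.06024044  0.99817645  1.34479633]
 [ 0.          0.          0.          1.        ]] [[430.33911858   0.         258.38608866]
 [  0.         430.33911858 189.8976138 ]
 [  0.           0.           1.        ]] dict_keys(['pixels', 'mtx', 'T'])
```

View pics/scene0.png

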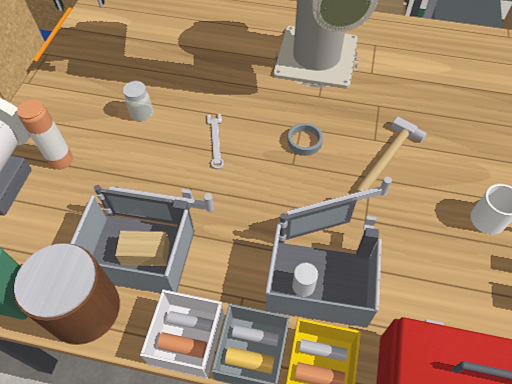

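View pics/top0.png

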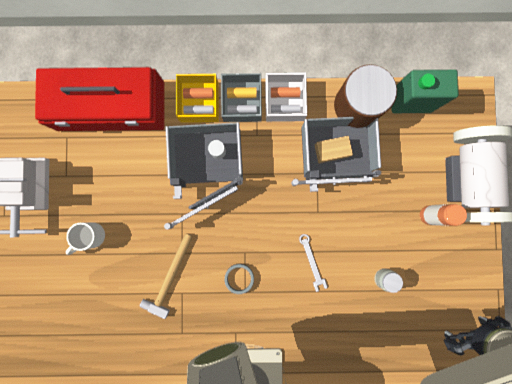

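The ajar gate is on the robot's left-hand bin: in the top view its knob is at about (168,227) and its hinge at about (240,183). In the scene view they are at about (386,183) and (283,235). I'll enlarge both to get exact pixels.

Run:
```python
import cv2,numpy as np
a=cv2.imread('pics/top0.png')[115:240,155:255];b=cv2.imread('pics/scene0.png')[165:325,260:400]
a=cv2.resize(a,(400,500),interpolation=cv2.INTER_CUBIC);b=cv2.resize(b,None,fx=2.8,fy=2.8,interpolation=cv2.INTER_CUBIC)
o=np.zeros((500,792,3),np.uint8);o[:500,:400]=a;o[:448,400:792]=b;cv2.imwrite('pics/crop.png',o)
```

```text
(no output)
```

View pics/crop.png

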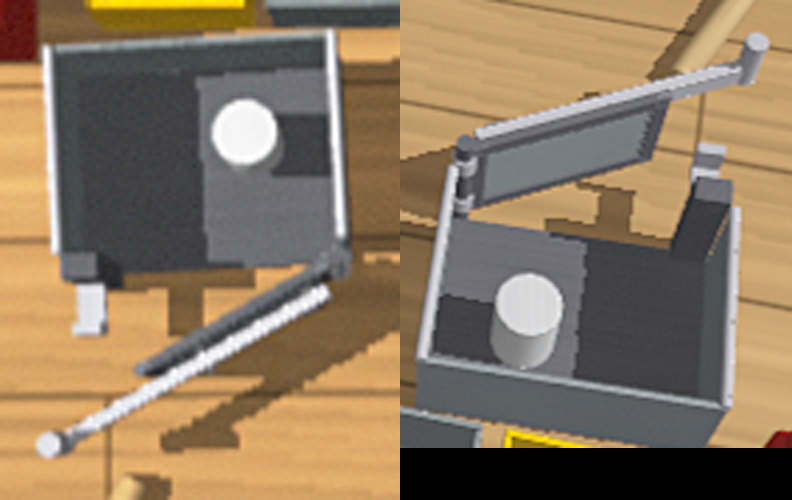

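The crop shows the knob's top disc at top (167.3,226) and scene (387.5,180). The hinge post top is at top (240,178.5) and scene (283.2,216). The bin wall tops run from (167,127) to (168.8,177) on the left and from (238.8,124) to (242,175) on the right.

```bash
cat > h.py <<'E'
import numpy as np
def ray(d,p,T=None):
    T=d['T'] if T is None else T
    K=d['mtx'];v=np.array([(p[0]-K[0,2])/K[0,0],-(p[1]-K[1,2])/K[1,1],-1]);return T[:3,3],T[:3,:3]@v
def plane(d,p,z,T=None):
    o,v=ray(d,p,T);return o+v*(z-o[2])/v[2]
def tri(*rs):
    A=0;b=0
    for o,v in rs:
        v=v/np.linalg.norm(v);P=np.eye(3)-np.outer(v,v);A=A+P;b=b+P@o
    return np.linalg.solve(A,b)
E
python3 - <<'E'
from h import *
t=dict(np.load('top0.npz'));s=dict(np.load('scene0.npz'))
print('knobtop',plane(t,(167.3,226),.125),plane(s,(387.5,180),.125),tri(ray(t,(167.3,226)),ray(s,(387.5,180))))
print('hinge',plane(t,(240,178.5),.115),plane(s,(283.2,216),.115),tri(ray(t,(240,178.5)),ray(s,(283.2,216))))
for a,b in(((167,127),(168.8,177)),((238.8,124),(242,175))):
    a=plane(t,a,.11);b=plane(t,b,.11);print(a,b,np.arctan2((a-b)[1],(a-b)[0]))
a,b=plane(t,(167,127),.11),plane(t,(238.8,124),.11);print('back',np.arctan2(*(b-a)[:2]),np.linalg.norm(b-a))
E
```

```text
knobtop [0.48803689 0.21322211 0.125     ] [0.48989201 0.21426178 0.125     ] [0.4879542  0.21426663 0.12223475]
hinge [0.62104347 0.00712672 0.115     ] [0.61804469 0.01282234 0.115     ] [0.62029304 0.01002726 0.11798918]
[0.77371213 0.21737776 0.11      ] [0.6282243  0.21210586 0.11      ] 0.036220168682160346
[0.78015487 0.00928315 0.11      ] [0.63152751 0.0014609  0.11      ] 0.0525814857299176
back 3.1106419085930095 0.2081943150093912
```

```bash
cat >> h.py <<'E'
from scipy.spatial.transform import Rotation as R
def row(s,p,Rt):
    R0=R.from_euler('xyz',s['eef_rot']);d=R0.inv().apply(np.array(p)-s['tool_pos'])
    return np.r_[d.round(4),(R0.inv()*Rt).as_rotvec(degrees=True).round(2)]
E
python3 - <<'E'
from h import *
from workcell import status
print(row(status.read_state(),[.489,.2138,.23],R.from_euler('xyz',[np.pi,0,2.075])))
E
```

```text
[ 5.335e-01 -6.125e-01  1.400e-03 -7.000e-02 -9.000e-02 -9.667e+01]
```

Call:
arm_command --moves '[0.533,-0.612,0,0,0,-96.7,0,0.533,-0.612,0,0,0,-96.7,0,0.533,-0.612,0,0,0,-96.7,0,0.533,-0.612,0,0,0,-96.7,0,0.533,-0.612,0,0,0,-96.7,0,0.533,-0.612,0,0,0,-96.7,0,0.533,-0.612,0,0,0,-96.7,0,0.533,-0.612,0,0,0,-96.7,0]'

```text
t: 0.9
tool_pos: [0.356, -0.1749, 0.231]
eef_rot: [3.141, -0.0, 1.593]
wrist_force: [0.5, -0.0, -0.2]
finger_gap: 0.0848
gripper_force: 0.0
```

Run:
```python
from h import *
from workcell import status
s=status.read_state();print(s['t'],s['tool_pos'],s['eef_rot'])
print(row(s,[.489,.2138,.23],R.from_euler('xyz',[np.pi,0,2.075])))
```

```text
0.9 [ 0.35599282 -0.17491355  0.23104042] [ 3.14147608e+00 -4.39372461e-05  1.59336593e+00]
[ 3.856e-01  1.417e-01  1.100e-03  1.000e-02 -0.000e+00 -2.760e+01]
```

Call:
arm_command --moves '[0.386,0.142,0,0,0,-27.6,0,0.386,0.142,0,0,0,-27.6,0,0.386,0.142,0,0,0,-27.6,0,0.386,0.142,0,0,0,-27.6,0,0.386,0.142,0,0,0,-27.6,0,0.386,0.142,0,0,0,-27.6,0,0.386,0.142,0,0,0,-27.6,0,0.386,0.142,0,0,0,-27.6,0]'

```text
t: 1.7
tool_pos: [0.4878, 0.2031, 0.2309]
eef_rot: [-3.141, 0.0, 2.07]
wrist_force: [0.7, -0.8, 0.8]
finger_gap: 0.0855
gripper_force: 0.0
```

Call:
arm_command --moves '[0,0,0,0,0,0,0]'

```text
t: 1.8
tool_pos: [0.4876, 0.2058, 0.2295]
eef_rot: [-3.14, -0.002, 2.074]
wrist_force: [-0.5, -1.2, 0.1]
finger_gap: 0.0852
gripper_force: 0.0
```

Run:
```python
from h import *
import cv2
from workcell import status,imaging
s=status.read_state();print(s['t'],s['tool_pos'],s['eef_rot'])
d=imaging.read_camera('wrist');cv2.imwrite('pics/w0.png',d['pixels'][:,:,::-1]);np.savez('w0.npz',pos=s['tool_pos'],rot=s['eef_rot'],**d)
```

```text
1.8 [0.48761452 0.20583412 0.22948753] [-3.13980741e+00 -2.17595886e-03  2.07446508e+00]
```

View pics/w0.png

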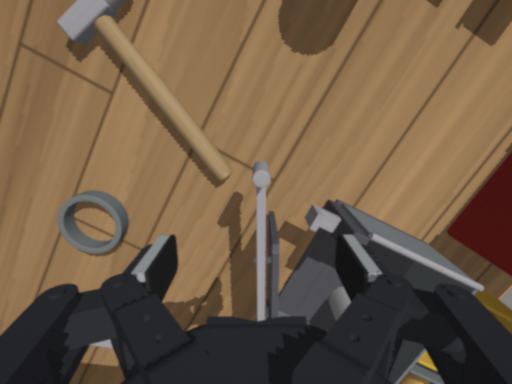

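The wrist view shows the knob's top disc at about (261,179), with the bar running straight down the image to (262,318). The yaw is therefore aligned.

Run:
```python
from h import *
d=dict(np.load('w0.npz'));Tt=np.eye(4);Tt[:3,:3]=R.from_euler('xyz',d['rot']).as_matrix();Tt[:3,3]=d['pos']
T=Tt@d['T_tool_cam']
k=plane(d,(261,179),.125,T);b=plane(d,(262,316),.096,T);print(k,b,np.arctan2(-(k-b)[0],(k-b)[1]))
s=dict(tool_pos=d['pos'],eef_rot=d['rot'])
t=dict(np.load('top0.npz'));sc=dict(np.load('scene0.npz'))
print(tri(ray(t,(167.3,226)),ray(sc,(387.5,180)),ray(d,(261,179),T)))
print(row(s,[k[0],k[1],.09],R.from_euler('xyz',[np.pi,0,2.075])))
```

```text
[0.48731931 0.21594887 0.125     ] [0.57864051 0.0556426  0.096     ] 0.5178172370106267
[0.48774928 0.2146572  0.12144797]
[ 0.0087  0.0049  0.1395 -0.1    -0.12   -0.03  ]
```

Call:
arm_command --moves '[0,0,0.04,0,0,0,0,0,0,0.07,0,0,0,0,0,0,0.07,0,0,0,0]'

```text
t: 2.15
tool_pos: [0.4842, 0.1988, 0.1562]
eef_rot: [-3.133, -0.002, 2.069]
wrist_force: [-0.8, -0.6, -0.7]
finger_gap: 0.0851
gripper_force: 0.0
```

Run:
```python
from h import *
from workcell import status
s=status.read_state();print(s['t'],s['tool_pos'],s['eef_rot'])
print(row(s,[.4877,.215,.09],R.from_euler('xyz',[np.pi,0,2.08])))
```

```text
2.15 [0.48422324 0.1988466  0.15620359] [-3.13261162e+00 -1.52741010e-03  2.06866457e+00]
[ 0.0124  0.0114  0.0661 -0.51   -0.09   -0.65  ]
```

Call:
arm_command --moves '[0.012,0.011,0.0,-0.5,0,-0.6,0,0.012,0.011,0.0,-0.5,0,-0.6,0,0.012,0.011,0.0,-0.5,0,-0.6,0,0.012,0.011,0.0,-0.5,0,-0.6,0]'

```text
t: 2.55
tool_pos: [0.4925, 0.2168, 0.1628]
eef_rot: [3.131, 0.001, 2.08]
wrist_force: [-0.6, 0.7, -0.4]
finger_gap: 0.0853
gripper_force: 0.0
```

Run:
```python
from h import *
from workcell import status
s=status.read_state();print(s['t'],s['tool_pos'],s['eef_rot'])
print(row(s,[.4877,.215,.09],R.from_euler('xyz',[np.pi,0,2.08])))
```

```text
2.55 [0.49245697 0.21677544 0.16284667] [3.13067651e+00 6.27214655e-04 2.08005834e+00]
[ 0.0008 -0.0058  0.0728  0.63    0.04    0.    ]
```

Call:
arm_command --moves '[0.001,-0.006,0.03,0.6,0,0,0,0.001,-0.006,0.055,0.6,0,0,0,0.001,-0.006,0.073,0.6,0,0,0,0.001,-0.006,0.073,0.6,0,0,0,0.001,-0.006,0.073,0.6,0,0,0,0.001,-0.006,0.073,0.6,0,0,0]'

```text
t: 3.15
tool_pos: [0.4877, 0.2152, 0.0901]
eef_rot: [3.141, 0.001, 2.08]
wrist_force: [0.3, -0.2, 0.1]
finger_gap: 0.0855
gripper_force: 0.0
```

Run:
```python
from h import *
import cv2
from workcell import status,imaging
s=status.read_state();print(s['t'],s['tool_pos'],s['eef_rot'])
d=imaging.read_camera('wrist');cv2.imwrite('pics/w1.png',d['pixels'][:,:,::-1])
print(row(s,[.4877,.215,.09],R.from_euler('xyz',[np.pi,0,2.08])))
```

```text
3.15 [0.487671   0.21520455 0.09007211] [3.14077306e+00 5.93263371e-04 2.07995045e+00]
[-0.0002 -0.0001  0.0001  0.05    0.03   -0.    ]
```

View pics/w1.png

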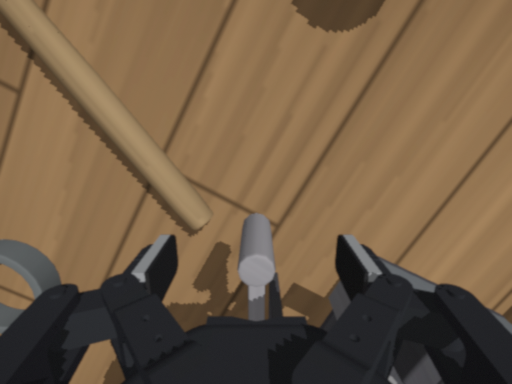

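The knob, at about (257,255), sits midway between the pads. I'll close on it now.

Call:
arm_command --moves '[0,0,0,0,0,0,255,0,0,0,0,0,0,255,0,0,0,0,0,0,255,0,0,0,0,0,0,255,0,0,0,0,0,0,255,0,0,0,0,0,0,255,0,0,0,0,0,0,255,0,0,0,0,0,0,255]' --newtons 50

```text
t: 4.0
tool_pos: [0.4866, 0.215, 0.0884]
eef_rot: [-3.14, 0.0, 2.08]
wrist_force: [-0.3, 0.1, 2.7]
finger_gap: 0.017
gripper_force: 48.7
```

```bash
cat > plan.py <<'E'
from h import *
from workcell import status
# hinge from knob and measured bar yaw; fixed at grasp
a=0.509; K=np.array([.4877,.215,.105]); psi=.04
al=np.array([-np.sin(a),np.cos(a),0]); bx=np.array([np.cos(a),np.sin(a),0])
H=K-.24*al+.016*bx; H[2]=.085
P=K-.21*al; P[2]=.085
p0=np.array([.4877,.2152,.090]); R0=R.from_euler('xyz',[np.pi,0,2.08])
def pose(phi,swing):  # lift phi, gate closed by swing
    L=R.from_rotvec(bx*phi); S=R.from_rotvec([0,0,-swing])
    p=P+L.apply(p0-P); p=H+S.apply(p-H); return p,S*L*R0
E
python3 - <<'E'
from plan import *
s=status.read_state();print(s['t'],s['finger_gap'],H,P)
for f in(.08,.16,.26):print(row(s,*pose(f,0)))
E
```

```text
4.0 0.017007367677929194 [0.61862474 0.01322113 0.085     ] [0.59003389 0.03162123 0.085     ]
[-1.40e-03  1.00e-03 -1.83e-02 -8.00e-02  4.59e+00 -1.00e-02]
[-3.80e-03  1.00e-03 -3.50e-02 -8.00e-02  9.17e+00 -1.00e-02]
[-8.70e-03  1.00e-03 -5.54e-02 -8.00e-02  1.49e+01 -1.00e-02]
```

Call:
arm_command --moves '[-0.0005,0,-0.009,0,2.3,0,255,-0.0012,0,-0.017,0,4.6,0,255,-0.0022,0,-0.025,0,6.9,0,255,-0.0036,0,-0.034,0,9.2,0,255,-0.006,0,-0.045,0,12.2,0,255,-0.0085,0,-0.054,0,14.9,0,255,-0.0085,0,-0.054,0,14.9,0,255,-0.0085,0,-0.054,0,14.9,0,255]'

```text
t: 4.8
tool_pos: [0.4902, 0.2079, 0.1421]
eef_rot: [-3.139, -0.262, 2.079]
wrist_force: [-2.6, 3.8, -0.8]
finger_gap: 0.0165
gripper_force: 49.0
```

Run:
```python
from plan import *
s=status.read_state();print(s['t'],s['tool_pos'],s['eef_rot'],s['finger_gap'],s['wrist_force'],s['torque'])
for f in np.arange(.06,.47,.05):print(row(s,*pose(.26,f)))
```

```text
4.8 [0.49024115 0.20793674 0.1420941 ] [-3.13909131 -0.26188483  2.07897792] 0.016536491356667425 [-2.55981733  3.84562433 -0.79528945] [0.47961605 0.1607375  0.0079329 ]
[ 2.00e-04  1.52e-02 -1.80e-03 -1.02e+00 -1.00e-01  3.26e+00]
[ 1.00e-04  2.69e-02 -1.90e-03 -1.76e+00 -1.00e-01  6.03e+00]
[-7.00e-04  3.85e-02 -2.10e-03 -2.50e+00 -1.00e-01  8.80e+00]
[-2.000e-03  5.000e-02 -2.500e-03 -3.230e+00 -9.000e-02  1.157e+01]
[-3.800e-03  6.140e-02 -3.000e-03 -3.970e+00 -9.000e-02  1.434e+01]
[-6.20e-03  7.28e-02 -3.70e-03 -4.71e+00 -9.00e-02  1.71e+01]
[-9.200e-03  8.400e-02 -4.500e-03 -5.450e+00 -8.000e-02  1.987e+01]
[-1.260e-02  9.500e-02 -5.500e-03 -6.190e+00 -8.000e-02  2.264e+01]
[-1.670e-02  1.059e-01 -6.600e-03 -6.930e+00 -8.000e-02  2.541e+01]
```

Call:
arm_command --moves '[0,0.012,0,-0.8,0,2.8,255,0,0.026,0,-1.7,0,6.0,255,-0.001,0.0375,-0.0005,-2.5,0,8.8,255,-0.002,0.049,-0.001,-3.2,0,11.6,255,-0.004,0.06,-0.0015,-4.0,0,14.3,255,-0.0065,0.072,-0.002,-4.7,0,17.1,255,-0.0065,0.072,-0.002,-4.7,0,17.1,255,-0.0065,0.072,-0.002,-4.7,0,17.1,255]'

```text
t: 5.6
tool_pos: [0.5563, 0.238, 0.142]
eef_rot: [-3.141, -0.262, 1.771]
wrist_force: [-1.7, 5.4, 0.5]
finger_gap: 0.0163
gripper_force: 49.2
```

Run:
```python
from plan import *
import cv2
from workcell import imaging
s=status.read_state();print(s['t'],s['tool_pos'],s['eef_rot'],s['finger_gap'],s['wrist_force'],s['torque'])
for f in np.arange(.31,.53,.04):print(f,row(s,*pose(.26,f)))
a=imaging.read_camera('top')['pixels'][110:235,155:255,::-1];b=imaging.read_camera('scene')['pixels'][165:325,260:400,::-1]
a=cv2.resize(a,(400,500),interpolation=cv2.INTER_CUBIC);b=cv2.resize(b,None,fx=2.8,fy=2.8,interpolation=cv2.INTER_CUBIC)
o=np.zeros((500,792,3),np.uint8);o[:500,:400]=a;o[:448,400:792]=b;cv2.imwrite('pics/crop2.png',o)
```

```text
5.6 [0.55630276 0.23796826 0.14202462] [-3.14135077 -0.26153592  1.77110168] 0.016332002718711523 [-1.71911625  5.41199605  0.47121518] [ 0.74725302  0.18937392 -0.01371144]
0.31 [-0.0003  0.0008 -0.002  -0.03   -0.09    0.06  ]
0.35 [ 1.00e-04  1.00e-02 -1.90e-03 -6.20e-01 -9.00e-02  2.27e+00]
0.38999999999999996 [ 2.00e-04  1.93e-02 -1.90e-03 -1.21e+00 -9.00e-02  4.49e+00]
0.42999999999999994 [-1.00e-04  2.86e-02 -1.90e-03 -1.81e+00 -9.00e-02  6.70e+00]
0.4699999999999999 [-8.00e-04  3.79e-02 -2.10e-03 -2.40e+00 -9.00e-02  8.92e+00]
0.5099999999999999 [-1.800e-03  4.710e-02 -2.400e-03 -2.990e+00 -9.000e-02  1.113e+01]
```

View pics/crop2.png

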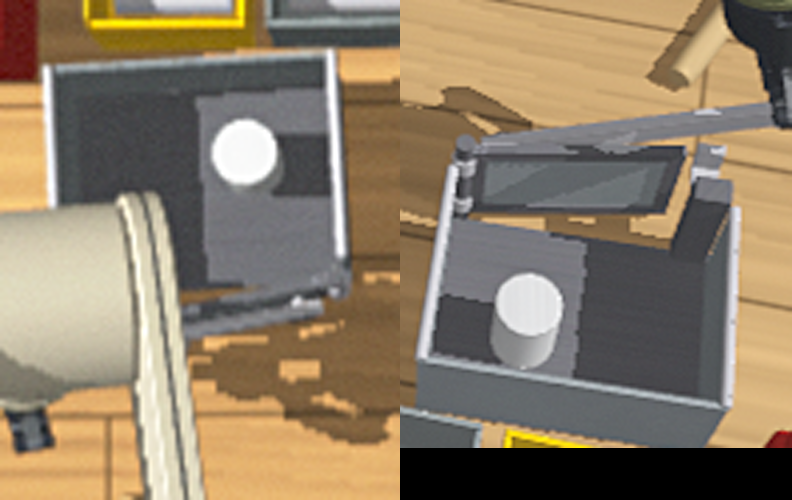

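The picture shows the bar raised and passing over the keeper lip, with the gate following. I'll continue to the stop gently.

Call:
arm_command --moves '[0,0.009,0,-0.6,0,2.2,255,0,0.0185,0,-1.2,0,4.4,255,0,0.0255,0,-1.6,0,6.0,255,-0.0002,0.028,0,-1.8,0,6.6,255,-0.0002,0.028,0,-1.8,0,6.6,255,-0.0002,0.028,0,-1.8,0,6.6,255]'

```text
t: 6.3
tool_pos: [0.5838, 0.2437, 0.1423]
eef_rot: [3.141, -0.262, 1.652]
wrist_force: [-1.5, 6.8, 1.1]
finger_gap: 0.0167
gripper_force: 49.2
```

Run:
```python
from plan import *
s=status.read_state();print(s['t'],s['tool_pos'],s['eef_rot'],s['finger_gap'],s['wrist_force'],s['torque'])
for f in (.43,.45,.47):print(f,row(s,*pose(.26,f)))
for f in (.2,.1,0):print(f,row(s,*pose(f,.46)))
```

```text
6.3 [0.58380996 0.24370463 0.14228897] [ 3.14069008 -0.26208528  1.65218082] 0.01673259355737033 [-1.49399825  6.76074935  1.12072474] [ 0.99718232  0.33866617 -0.05017275]
0.43 [-0.0003  0.0006 -0.0017  0.02   -0.12    0.12  ]
0.45 [-0.      0.0053 -0.0016 -0.28   -0.12    1.23  ]
0.47 [ 2.00e-04  9.90e-03 -1.60e-03 -5.80e-01 -1.20e-01  2.33e+00]
0.2 [-0.      0.0077  0.011  -0.37   -3.56    1.79  ]
0.1 [-1.90e-03  7.80e-03  3.19e-02 -2.80e-01 -9.29e+00  1.81e+00]
0 [-5.800e-03  7.800e-03  5.260e-02 -1.900e-01 -1.502e+01  1.830e+00]
```

Call:
arm_command --moves '[0,0.0025,0,-0.15,0,0.6,255,0,0.005,0,-0.3,0,1.2,255,0,0.005,0,-0.3,0,1.2,255]'

```text
t: 6.6
tool_pos: [0.5889, 0.2444, 0.1425]
eef_rot: [3.141, -0.263, 1.63]
wrist_force: [-2.1, 7.8, 0.8]
finger_gap: 0.0169
gripper_force: 49.2
```

Call:
arm_command --moves '[0,0.002,0,-0.15,0,0.6,255,0,0.004,0,-0.3,0,1.0,255,0,0.004,0,-0.3,0,1.0,255]'

```text
t: 6.9
tool_pos: [0.5916, 0.2449, 0.1419]
eef_rot: [-3.14, -0.263, 1.612]
wrist_force: [-6.4, 8.3, 1.9]
finger_gap: 0.0165
gripper_force: 49.4
```

Fx jumped to -6.4 N and the yaw is 1.61, so the gate is at its stop. I'll back off slightly and lower the bar.

Call:
arm_command --moves '[0,-0.002,0,0.1,0,-0.5,255,0,-0.003,0.0065,0.2,-1.8,-0.8,255,0,-0.003,0.0126,0.2,-3.4,-0.8,255,-0.0008,-0.003,0.023,0.2,-6.3,-0.8,255,-0.0019,-0.003,0.0335,0.2,-9.2,-0.8,255,-0.003,-0.003,0.04,0.2,-11,-0.8,255,-0.003,-0.003,0.04,0.2,-11,-0.8,255]'

```text
t: 7.6
tool_pos: [0.5885, 0.2519, 0.1011]
eef_rot: [-3.14, -0.068, 1.628]
wrist_force: [-1.8, 5.7, -0.3]
finger_gap: 0.0166
gripper_force: 49.5
```

Run:
```python
from plan import *
s=status.read_state();print(s['t'],s['tool_pos'],s['eef_rot'],s['finger_gap'],s['wrist_force'],s['torque'])
for f in (.06,.03,0):print(f,row(s,*pose(f,.45)))
```

```text
7.6 [0.58851205 0.25189777 0.10112099] [-3.13971004 -0.06766607  1.62766641] 0.016561872791109725 [-1.78818823  5.66829648 -0.26459042] [ 0.72549516  0.06405862 -0.13475605]
0.06 [-4.0e-04  1.0e-04 -1.5e-03 -1.0e-01 -4.4e-01 -1.3e-01]
0.03 [-4.00e-04  1.00e-04  4.80e-03 -1.00e-01 -2.16e+00 -1.30e-01]
0 [-6.00e-04  1.00e-04  1.11e-02 -1.00e-01 -3.88e+00 -1.30e-01]
```

Call:
arm_command --moves '[0,0,0.004,0,-1.2,0,255,0,0,0.008,0,-2.6,0,255,-0.0003,0,0.0115,0,-3.8,0,255,-0.0003,0,0.0115,0,-3.8,0,255,-0.0003,0,0.0115,0,-3.8,0,255]'

```text
t: 8.1
tool_pos: [0.589, 0.2522, 0.0903]
eef_rot: [-3.14, -0.003, 1.627]
wrist_force: [-2.4, 8.4, -1.9]
finger_gap: 0.0172
gripper_force: 49.3
```

Down to the starting height. I'll open the fingers in place, then retreat straight up.

Call:
arm_command --moves '[0,0,0,0,0,0,0,0,0,0,0,0,0,0,0,0,0,0,0,0,0,0,0,0,0,0,0,0,0,0,0,0,0,0,0,0,0,0,0,0,0,0,0,0,0,0,0,0,0]'

```text
t: 8.8
tool_pos: [0.5902, 0.2503, 0.0915]
eef_rot: [3.141, -0.002, 1.625]
wrist_force: [-0.1, 0.6, -0.7]
finger_gap: 0.0855
gripper_force: 0.0
```

Call:
arm_command --moves '[0,0,-0.02,0,0,0,0,0,0,-0.05,0,0,0,0,0,0,-0.09,0,0,0,0,0,0,-0.13,0,0,0,0,0,0,-0.16,0,0,0,0,0,0,-0.16,0,0,0,0,0,0,-0.16,0,0,0,0]'

```text
t: 9.5
tool_pos: [0.5905, 0.2503, 0.2525]
eef_rot: [3.139, -0.002, 1.626]
wrist_force: [-0.3, 0.3, -1.2]
finger_gap: 0.0854
gripper_force: 0.0
```

Run:
```python
import cv2,numpy as np
from workcell import imaging,status
s=status.read_state();print(s['t'],s['tool_pos'],s['finger_gap'])
a=imaging.read_camera('wrist')['pixels'][:,:,::-1];b=imaging.read_camera('scene')['pixels'][165:325,260:400,::-1]
b=cv2.resize(b,(392,448),interpolation=cv2.INTER_CUBIC)
o=np.zeros((448,792,3),np.uint8);o[:384,:400]=a[:,56:456];o[:,400:]=b;cv2.imwrite('pics/crop3.png',o)
```

```text
9.5 [0.59054806 0.25029874 0.25250163] 0.08542842365476673
```

View pics/crop3.png

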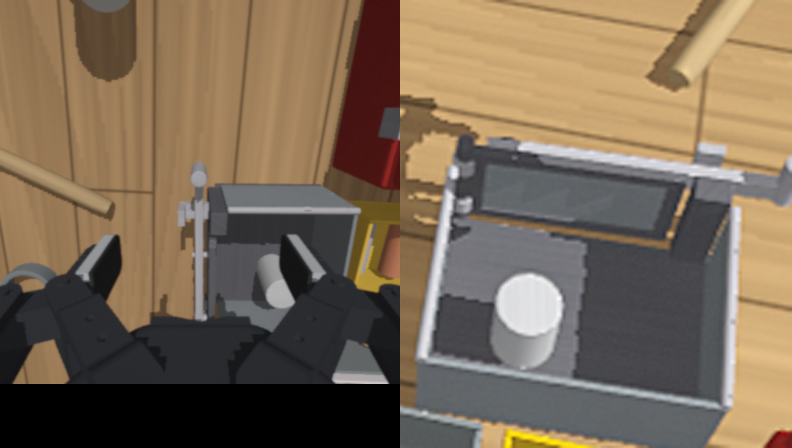

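The gate is shut, with the bar lying level in the notch behind the lip (wrist view about (198,212)). The gripper is clear.

```bash
python3 -c "
from workcell import hand_in
print(hand_in())"
```

```text
the job is handed in; nothing more can be done
None
```

The ajar gate on the left-hand bin is shut, and the last pictures show its bar down in the keeper's notch with the gripper clear; I handed the job in at about 9.6 s, and no verdict came back.

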